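# Silence the yellow kitchen timer and start it again

### The arm

A 7-joint arm with a two-finger parallel gripper is mounted at the origin on the work surface. World frame = base frame: x ahead of the robot, y to its left, z up, the work surface at z = 0. Lengths are in m, angles in rad, forces in N, time in s.
With the tool pointing down it reaches from about 0.35 to 0.9 m from the base axis. Payload 8.1 kg.
Tool frame: the origin (TCP) lies midway between the tips of the shut fingers; the grasp point (between the pads) lies 19 mm behind it; z points along the fingers, y is the line along which they close (so a half turn about z gives the same grasp; the last joint's range is limited). The gripper opens to 85 mm and grips with 20 to 120 N. Pads are 22 mm wide; open, the fingers measure 114 mm over their backs; the gripper's body (76 mm by 85 mm) begins 54 mm behind the grasp point. The pads swing forward as they close: fully open they stand 13 mm farther back than shut.
Start: joints at [-1.407, 0.434, 0.025, 1.573, -0.012, 1.134, -0.075], TCP at [0.165, 0.603, 0.231] pointing down, gripper open.
Joint ranges: [-2.62, 2.62], [-0.44, 2.09], [-1.27, 1.32], [0.08, 2.57], [-1.32, 4.46], [0.12, 2], [-2.74, 2.74]. Speed limits (rad/s): [2.22, 2.22, 3.01, 3.01, 3.14, 3.14, 3.14].

### API

Orientations are given as a rotation vector (axis times angle).
In Python, from cell import env gives the robot as it stands. Calls block until the motion is done:
- env.move_ptp(position, orientation): joint-space move of the TCP to a pose.
- env.movel(position, orientation=None, speed=0.15): straight line of the TCP; orientation=None keeps the orientation; speed is the mean speed in m/s.
- env.goto_joints(angles): joint-space move.
- env.release() and env.grab(newtons=None): open the fingers fully, or close them until they stop; newtons is the grip in N (None keeps the last).
- env.pause(seconds).
- env.solve_ik(position, orientation): joint angles nearest the present ones, or None.
- env.get_image(name): name is "side" or "top" or "wrist"; returns the picture (384x512x3 uint8, red, green, blue); there is no depth.
- env.calibration(name): a dict with "fovy" (degrees; the focal length in pixels is half the picture's height over the tangent of half this angle, whatever the lens; pixels are square), "cx", "cy" (the principal point, pixels), "world_to_cam" (4x4, takes a point from world to camera coordinates); the wrist camera has in their place "T_tool_cam" (4x4, takes a point from camera to tool coordinates, whose origin is the TCP and whose axes are the flange's). Camera axes: x right, y down, z forward; pixel columns grow to the right and rows downward; lengths in m; the calibration is good to about 2 mm. The wrist camera is an equidistant fisheye: a pixel r from the principal point sees the ray r / f radians off the axis. A picture is of the moment at which its call begins: read the wrist's pose just before it. calibration takes no time and is no camera call.
A pose or a line that the arm cannot do raises env.PlanningError and nothing moves.
- env.hand_in(): hands the job in; it is judged then, once.
Readings, each from a call of its own:
- env.get_t(): time.
- env.get_joint_positions(): joint angles.
- env.get_joint_vel(): joint speeds.
- env.get_tau(): joint torques, N m.
- env.get_eef_pos(): TCP position.
- env.get_tcp_rot(): TCP orientation.
- env.get_ft_force(): force on the tool from outside, world axes, zero at the start.
- env.get_wrist_torque(): the same for the moment, N m.
- env.get_gripper_width(): finger opening in m.
- env.get_gripper_force(): force on a finger pad.
Only numpy, scipy, OpenCV 4.12 (cv2) and the standard library are available. Lean on these libraries where they do the work, as an engineer would, in place of code of your own. Each camera call takes 0.05 s, during which the arm holds its last target. There are 200 camera calls.

### The job

The yellow kitchen timer is ringing: with a fingertip, gently press its red button right down and hold it there for a good second, let it come up, then press its green button right down and let go, to start it for the next batch. Do not press any button of the blue timer, never have both buttons of the yellow one down together, and do not pick up, shift or tip either timer, the jar or the mug.

Things in the scene. Friction and masses are not known exactly. Their poses are not given: they have to be found in the camera images.
- yellow_timer: Loose kitchen timer, yellow plastic case 80 mm (its x) by 130 mm (its y), 30 mm high, 0.28 kg, on rubber feet near its corners. Origin: centre of the underside, z up. On top, a dark display along the +x side and two buttons on the -x side: red at (-0.014, +0.034), green at (-0.014, -0.034). Turned by up to 0.7 rad; either timer may be on either side of the table.
- yellow_timer_red (a joint): The red (stop) button of the yellow timer. Round push button, 28 mm across, standing 10 mm proud of the case; 0 = up, grows as it is pressed, 0.006 m = right down (then still 4 mm proud, so a fingertip wider than the button does not meet the case). Spring return: it needs 1 N to start and 4 N at the bottom. 
- yellow_timer_red_top (a point): Centre of the top face of the red (stop) button of the yellow timer, 40 mm above the table when up; it moves with the button. Axes as the timer's.
- yellow_timer_green (a joint): The green (start) button of the yellow timer. Round push button, 28 mm across, standing 10 mm proud of the case; 0 = up, grows as it is pressed, 0.006 m = right down (then still 4 mm proud, so a fingertip wider than the button does not meet the case). Spring return: it needs 1 N to start and 4 N at the bottom. 
- yellow_timer_green_top (a point): Centre of the top face of the green (start) button of the yellow timer, 40 mm above the table when up; it moves with the button. Axes as the timer's.
- blue_timer: Loose kitchen timer, blue plastic case 80 mm (its x) by 130 mm (its y), 30 mm high, 0.28 kg, on rubber feet near its corners. Origin: centre of the underside, z up. On top, a dark display along the +x side and two buttons on the -x side: red at (-0.014, +0.034), green at (-0.014, -0.034). Turned by up to 0.7 rad; either timer may be on either side of the table.
- blue_timer_red (a joint): The red (stop) button of the blue timer. Round push button, 28 mm across, standing 10 mm proud of the case; 0 = up, grows as it is pressed, 0.006 m = right down (then still 4 mm proud, so a fingertip wider than the button does not meet the case). Spring return: it needs 1 N to start and 4 N at the bottom. 
- blue_timer_red_top (a point): Centre of the top face of the red (stop) button of the blue timer, 40 mm above the table when up; it moves with the button. Axes as the timer's.
- blue_timer_green (a joint): The green (start) button of the blue timer. Round push button, 28 mm across, standing 10 mm proud of the case; 0 = up, grows as it is pressed, 0.006 m = right down (then still 4 mm proud, so a fingertip wider than the button does not meet the case). Spring return: it needs 1 N to start and 4 N at the bottom. 
- blue_timer_green_top (a point): Centre of the top face of the green (start) button of the blue timer, 40 mm above the table when up; it moves with the button. Axes as the timer's.
- jar: Loose amber spice jar with a steel cap and a pale band, 42 mm across, 75 mm high. Origin: centre of the underside.
- mug: Loose white mug, 76 mm across, 85 mm high, with a handle to its +y. Origin: centre of the underside.
Things that resemble listed ones, but are neither listed nor needed, are in the scene too. Several things have the shape of the yellow_timer; the one meant has the colours described above. There is more than one size of the blue_timer; the job needs the larger.

How it is judged:
By the outcome, as a careful person would: the job done as asked, in the order asked, and still so for the second after the job is handed in, with the robot touching nothing.
It also fails if it takes over 40 s, if anything falls off the work surface, if the arm or the gripper's body presses on something with over 40 N, if the wrist force passes 120 N, or if a joint passes its speed limit or range.

## Working session

There is one attempt and no reset: what is moved stays moved. The work goes in short steps, each a Python script; the robot and the scene stay as the last script left them, time stands still between calls to the robot, and variables do not carry over. Pictures are saved under pics/ and viewed, at most 10 in all, crops included, and the job is handed in when it is done.

```bash
ls; mkdir -p pics; python3 - <<'E'
from cell import env
import cv2,numpy as np
for n in("top","side"):
    c=env.calibration(n);print(n,c)
    cv2.imwrite(f"pics/{n}0.png",env.get_image(n)[...,::-1])
print(env.calibration("wrist"),env.get_t(),env.get_tcp_rot())
E
```

```text
pics
top {'fovy': 44.869852331712835, 'cx': 255.9592899102151, 'cy': 190.87331633758225, 'world_to_cam': array([[-0.02636123, -0.99962993, -0.00671447,  0.01192045],
       [-0.98089597,  0.02716107, -0.19262754,  0.52686712],
       [ 0.19273862,  0.0015083 , -0.98124897,  1.02034984],
       [ 0.        ,  0.        ,  0.        ,  1.        ]])}
side {'fovy': 57.89765953184937, 'cx': 254.61026942668423, 'cy': 194.5810927836163, 'world_to_cam': array([[ 0.70559085, -0.70836558,  0.01896709, -0.35881022],
       [-0.53594892, -0.55097738, -0.63967389,  0.32595443],
       [ 0.46357341,  0.44118265, -0.76841237,  0.57586196],
       [ 0.        ,  0.        ,  0.        ,  1.        ]])}
{'fovy': 65.70646984690485, 'cx': 252.09820495196564, 'cy': 184.72428969565456, 'T_tool_cam': array([[ 5.13707181e-04, -9.45883113e-01, -3.24507122e-01,
         8.47266378e-02],
       [ 9.99998850e-01,  2.28495422e-05,  1.51643388e-03,
        -3.59405924e-04],
       [-1.42695436e-03, -3.24507528e-01,  9.45882037e-01,
        -1.41914140e-01],
       [ 0.00000000e+00,  0.00000000e+00,  0.00000000e+00,
         1.00000000e+00]])} 0.1 [-4.17984219e-01 -3.11359601e+00  2.28442606e-03]
```

View pics/top0.png

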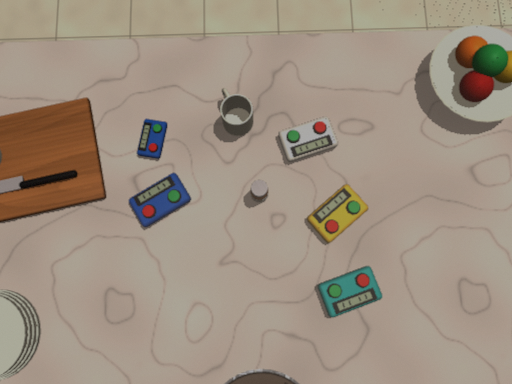

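View pics/side0.png

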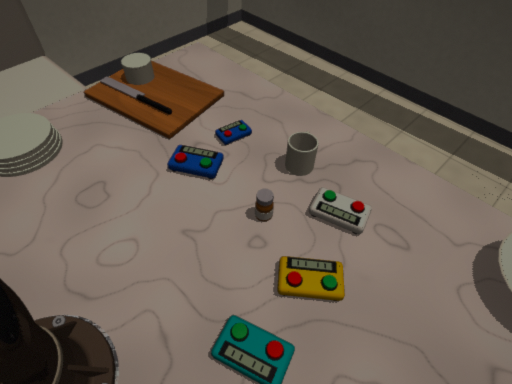

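The yellow timer is at top (338,213) and side (312,278). In the top view its red button is at (332,227) and its green at (353,207). Other timer shapes are white (308,139), teal (349,291), large blue (160,200) and small blue (152,139). Only (338,213) has a yellow case, so that is the one meant. I'll triangulate its buttons and confirm with a crop.

```bash
cat > h.py <<'E'
import cv2,numpy as np
def blob(im,roi,col):
    """centroid of the red/green button in roi (x0,y0,x1,y1)"""
    x0,y0,x1,y1=roi; h=cv2.cvtColor(im[y0:y1,x0:x1],cv2.COLOR_RGB2HSV)
    H,S,V=[h[...,i].astype(int) for i in range(3)]
    m=((H<8)|(H>170)) if col=='red' else ((H>45)&(H<85))
    m=(m&(S>130)&(V>60)).astype(np.uint8)
    n,l,s,c=cv2.connectedComponentsWithStats(m)
    i=1+np.argmax(s[1:,4]); return c[i]+[x0,y0],s[i]
def f(c): return 192/np.tan(np.radians(c['fovy']/2))
def ray(c,uv):
    T=np.linalg.inv(c['world_to_cam']); d=np.array([(uv[0]-c['cx'])/f(c),(uv[1]-c['cy'])/f(c),1])
    return T[:3,3],T[:3,:3]@d/np.linalg.norm(d)
def wray(c,uv,Twt):
    T=Twt@c['T_tool_cam']; d=np.array(uv)-[c['cx'],c['cy']]; r=np.hypot(*d); a=r/f(c)
    v=np.array([*(d/r*np.sin(a)),np.cos(a)]); return T[:3,3],T[:3,:3]@v
def meet(rs):
    A=[np.eye(3)-np.outer(d,d) for _,d in rs]
    x=np.linalg.solve(sum(A),sum(a@o for a,(o,_) in zip(A,rs)))
    return x,[np.linalg.norm(a@(x-o)) for a,(o,_) in zip(A,rs)]
E
python3 - <<'E'
from cell import env
from h import *
im={n:env.get_image(n) for n in("top","side")}
roi=dict(top=(300,178,375,248),side=(270,250,352,305))
P={}
for col in('red','green'):
    rs=[]
    for n in im:
        uv,s=blob(im[n],roi[n],col);print(col,n,uv,s);rs.append(ray(env.calibration(n),uv))
    P[col],e=meet(rs);print(P[col],e)
d=P['red']-P['green'];print(np.linalg.norm(d),"yaw",np.arctan2(-d[0],d[1]))
x0,y0,x1,y1=roi['top'];cv2.imwrite('pics/crop.png',cv2.resize(im['top'][y0:y1,x0:x1,::-1],None,fx=6,fy=6))
E
```

```text
red top [331.53846154 225.88034188] [ 26  42  12  13 117]
red side [294.3006993  277.97902098] [ 18  22  14  13 143]
[ 0.44316303 -0.17420369  0.0334485 ] [np.float64(0.0003076694916476432), np.float64(0.00030766949164767965)]Traceback (most recent call last):
  File "<stdin>", line 9, in <module>
  File "h.py", line 9, in blob
    i=1+np.argmax(s[1:,4]); return c[i]+[x0,y0],s[i]
        ~~~~~~~~~^^^^^^^^^
    return _wrapfunc(a, 'argmax', axis=axis, out=out, **kwds)
    return bound(*args, **kwds)
ValueError: attempt to get argmax of an empty sequence
```

```bash
sed -i 's/(H>45)&(H<85)/(H>40)\&(H<90)/; s/(S>130)/(S>90)/; s/V>60/V>40/' h.py
python3 - <<'E'
from cell import env
from h import *
im={n:env.get_image(n) for n in("top","side")}
print(cv2.cvtColor(im['top'],cv2.COLOR_RGB2HSV)[207,353])
roi=dict(top=(300,178,375,248),side=(270,250,352,305))
x0,y0,x1,y1=roi['top'];cv2.imwrite('pics/crop.png',cv2.resize(im['top'][y0:y1,x0:x1,::-1],None,fx=6,fy=6))
P={}
for col in('red','green'):
    rs=[]
    for n in im:
        uv,s=blob(im[n],roi[n],col);print(col,n,uv,s);rs.append(ray(env.calibration(n),uv))
    P[col],e=meet(rs);print(P[col],e)
d=P['red']-P['green'];print(np.linalg.norm(d),"yaw",np.arctan2(-d[0],d[1]))
E
```

```text
[ 61 119 135]
red top [331.50833333 226.01666667] [ 26  42  12  13 120]
red side [294.11184211 278.22368421] [ 17  22  15  14 152]
[ 0.44286262 -0.17416816  0.03280128] [np.float64(0.00038592586948870176), np.float64(0.0003859258694888048)]
green top [353.42982456 206.72807018] [ 48  23  12  12 114]
green side [329.55629139 281.31788079] [ 53  25  14  14 151]
[ 0.48625891 -0.22731781  0.03454333] [np.float64(0.00034200434986396893), np.float64(0.0003420043498640553)]
0.06863787929597737 yaw 0.6847168365589703
```

View pics/crop.png

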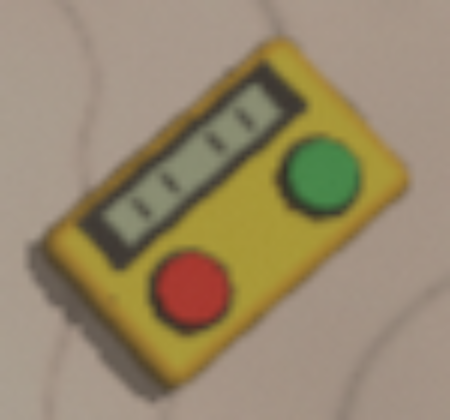

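The crop confirms the yellow case, with red at (331.5,226) and green at (353.4,206.7) in the top view. Next I'll shut the gripper, approach, and refine with two wrist views.

```bash
cat >> h.py <<'E'
from scipy.spatial.transform import Rotation as R
def tool(env):
    T=np.eye(4);T[:3,3]=env.get_eef_pos();T[:3,:3]=R.from_rotvec(env.get_tcp_rot()).as_matrix();return T
def wproj(c,T,p):
    q=(np.linalg.inv(T@c['T_tool_cam'])@[*p,1])[:3];a=np.arctan2(np.hypot(q[0],q[1]),q[2])
    return np.array([c['cx'],c['cy']])+f(c)*a*q[:2]/np.hypot(q[0],q[1])
E
python3 - <<'E'
from cell import env
from h import *
C=np.array([.465,-.2,0]); rough=dict(red=[.443,-.174,.04],green=[.486,-.227,.04])
# pick the yaw that moves the joints least
q0=env.get_joint_positions();best=None
for y in np.arange(-3.1,3.1,.2):
    r=(R.from_euler('z',y)*R.from_euler('x',np.pi)).as_rotvec();q=env.solve_ik(C+[0,0,.2],r)
    if q is not None:
        k=np.abs(np.array(q)-q0)[1:].max()
        if best is None or k<best[0]: best=(k,y,r)
print(best); r=best[2]
env.grab(20)
env.move_ptp(C+[0,0,.2],r)
c=env.calibration('wrist');rs=dict(red=[],green=[])
for i,o in enumerate([(0.03,.04),(-0.03,-.04)]):
    env.movel(C+[*o,.19],r)
    env.pause(.2);T=tool(env);im=env.get_image('wrist');cv2.imwrite(f'pics/w{i}.png',im[...,::-1])
    for k in rs:
        u,v=wproj(c,T,rough[k]).astype(int)
        uv,s=blob(im,(max(u-35,0),max(v-35,0),u+35,v+35),k);print(k,(u,v),uv,s);rs[k].append(wray(c,uv,T))
for k in rs:
    print(k,*meet(rs[k]),[o+d*(.04-o[2])/d[2] for o,d in rs[k]])
print(env.get_t(),env.get_ft_force(),env.get_gripper_width())
E
```

```text
(np.float64(0.8629172894643017), np.float64(1.1000000000000036), array([2.67828478e+00, 1.64207036e+00, 1.00547810e-16]))
red (np.int64(215), np.int64(200)) [214.82911392 198.87552743] [ 22  22  27  24 474]
green (np.int64(273), np.int64(224)) [271.57568807 222.65137615] [ 21  23  26  22 436]
red (np.int64(229), np.int64(108)) [228.94268477 108.6561086 ] [ 21  22  29  29 663]
green (np.int64(292), np.int64(137)) [290.41166937 136.363047  ] [ 20  21  28  28 617]
red [ 0.44165745 -0.17351445  0.03425883] [np.float64(9.348952758271014e-05), np.float64(9.348952758264798e-05)] [array([ 0.44333284, -0.17177582,  0.04      ]), array([ 0.44234325, -0.17338918,  0.04      ])]
green [ 0.48430581 -0.22615582  0.03625065] [np.float64(3.3055021779995336e-05), np.float64(3.305502178004003e-05)] [array([ 0.48494099, -0.22440284,  0.04      ]), array([ 0.4841414 , -0.22534883,  0.04      ])]
5.8833 [-0.59321611 -0.02892785 -0.80545723] -3.263934874521181e-05
```

View pics/w1.png

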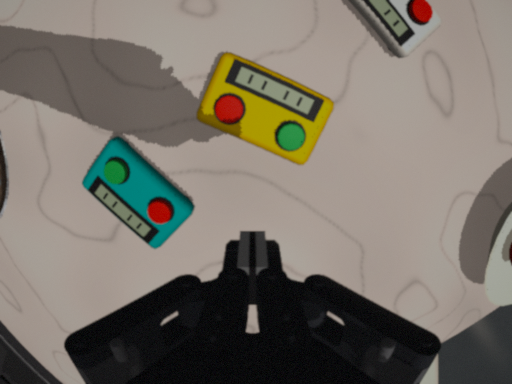

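The wrist view w1 shows yellow's red button at (229,109) and green at (290,136), with free space around both. Both views give tops at red (0.4425,-0.173) and green (0.4845,-0.2255), about 0.035–0.04 high, matching the 40 mm in the text. Pressing red under force watch.

```bash
cat > press.py <<'E'
from cell import env
from h import *
def press(x,y,hold):
    r=env.get_tcp_rot()
    env.movel([x,y,.07],r); env.movel([x,y,.046],r,speed=.05); env.pause(.3)
    f0=np.mean([env.get_ft_force()[2] for _ in range(3)]); z=.043; log=[]
    while z>.030:
        env.movel([x,y,z],r,speed=.02); env.pause(.05)
        F=env.get_ft_force()[2]-f0; log.append((round(z,4),round(env.get_eef_pos()[2],4),round(F,1)))
        if F>7: break
        z-=.0007
    env.pause(hold); print(log,"held",env.get_ft_force()-[0,0,f0],env.get_eef_pos(),env.get_t())
    env.movel([x,y,.08],r,speed=.06); env.pause(.2)
    print("after",env.get_ft_force()[2]-f0,env.get_t())
E
python3 -c "
from press import *
press(.4425,-.173,1.5)"
```

```text
[(0.043, np.float64(0.0429), np.float64(0.3)), (0.0423, np.float64(0.0423), np.float64(1.0)), (0.0416, np.float64(0.0416), np.float64(1.1)), (0.0409, np.float64(0.0409), np.float64(0.3)), (0.0402, np.float64(0.0402), np.float64(-0.0)), (0.0395, np.float64(0.0395), np.float64(1.6)), (0.0388, np.float64(0.0388), np.float64(1.2)), (0.0381, np.float64(0.0381), np.float64(1.6)), (0.0374, np.float64(0.0374), np.float64(2.0)), (0.0367, np.float64(0.0367), np.float64(2.9)), (0.036, np.float64(0.036), np.float64(3.7)), (0.0353, np.float64(0.0353), np.float64(3.6)), (0.0346, np.float64(0.0346), np.float64(2.8)), (0.0339, np.float64(0.034), np.float64(8.0))] held [-0.6237457   0.87036664  8.19785351] [ 0.44251483 -0.17294551  0.03403415] 13.6333
after -0.520924935607302 14.75
```

Red bottomed at z=0.034 with 8 N and was held for 1.5 s. I'll do a quick wrist check of green's position, then press it.

```bash
python3 - <<'E'
from press import *
r=env.get_tcp_rot();c=env.calibration('wrist')
env.movel([.435,-.24,.19],r);env.pause(.2)
def look(n):
    T=tool(env);im=env.get_image('wrist');cv2.imwrite(f'pics/{n}.png',im[...,::-1])
    for k,p in dict(red=[.4425,-.173,.04],green=[.4845,-.2255,.04]).items():
        u,v=wproj(c,T,p).astype(int);uv,s=blob(im,(u-35,v-35,u+35,v+35),k);o,d=wray(c,uv,T);print(n,k,uv,o+d*(.04-o[2])/d[2],s)
look('w2')
press(.4845,-.2255,.4)
env.movel([.435,-.24,.19],r);env.pause(.2);look('w3')
print(env.get_t())
E
```

```text
w2 red [229.88772455 107.96556886] [ 0.44244368 -0.17339027  0.04      ] [ 22  22  29  29 668]
w2 green [291.40192926 135.69614148] [ 0.48422798 -0.22523629  0.04      ] [ 22  22  28  28 622]
[(0.043, np.float64(0.0429), np.float64(-0.1)), (0.0423, np.float64(0.0423), np.float64(-0.4)), (0.0416, np.float64(0.0416), np.float64(0.4)), (0.0409, np.float64(0.0409), np.float64(-0.9)), (0.0402, np.float64(0.0402), np.float64(-0.4)), (0.0395, np.float64(0.0395), np.float64(1.0)), (0.0388, np.float64(0.0388), np.float64(0.5)), (0.0381, np.float64(0.0381), np.float64(1.1)), (0.0374, np.float64(0.0374), np.float64(1.9)), (0.0367, np.float64(0.0367), np.float64(3.3)), (0.036, np.float64(0.036), np.float64(2.6)), (0.0353, np.float64(0.0353), np.float64(2.8)), (0.0346, np.float64(0.0346), np.float64(3.6)), (0.0339, np.float64(0.0341), np.float64(7.4))] held [0.26760388 0.29043673 6.76110339] [ 0.48456734 -0.2255426   0.03409971] 22.6083
after -1.3295326028037358 23.725
w3 red [229.57185629 107.72155689] [ 0.44243472 -0.17338161  0.04      ] [ 21  22  30  29 668]
w3 green [291.2600321 135.4847512] [ 0.48432131 -0.22532919  0.04      ] [ 22  22  28  28 623]
24.9333
```

View pics/w3.png

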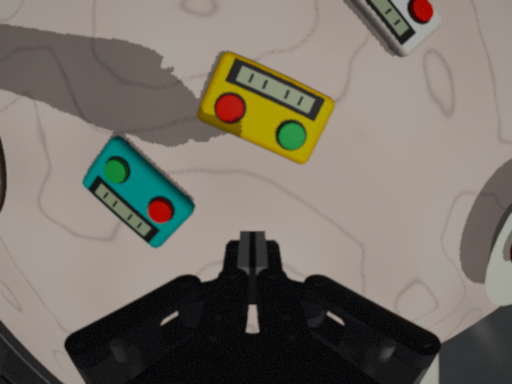

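The picture shows the timer where it was, red at (230,108) and green at (291,135), with both buttons up and the gripper clear.

```bash
python3 -c "
from cell import env
print(env.hand_in())"
```

```text
the job is handed in; nothing more can be done
None
```

I pressed the yellow timer's red button right down, held it for 1.5 s and let it come up, then pressed green right down and released it; the timer did not shift, and the job was handed in at about 25 s.

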